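# Find the rattling grinding-ball case and hold it out

### The arm

A 6-joint arm with a two-finger parallel gripper is mounted at the origin on the work surface. World frame = base frame: x ahead of the robot, y to its left, z up, the work surface at z = 0. Lengths are in m, angles in rad, forces in N, time in s.
With the tool pointing down it reaches from about 0.3 to 0.775 m from the base axis. Payload 14.6 kg.
Tool frame: the origin (TCP) lies on the centre line of the jaws, within the pads' length; the fingertips stand ctrl.tcp_to_tips ahead of it and the grasp point (between the pads) lies 2 mm behind it (ctrl.tcp_to_tips is the distance from the TCP to the fingertips, in m); z points along the fingers, y is the line along which they close (so a half turn about z gives the same grasp; the last joint's range is limited). The gripper opens to 94 mm and grips with 3 to 60 N. Pads are 16 mm wide; open, the fingers measure 119 mm over their backs; the gripper's body (75 mm by 177 mm) begins 78 mm behind the grasp point.
Start: joints at [1.077, 0.3, 1.521, -0, 1.321, -0.067], TCP at [0.228, 0.501, 0.222] pointing down, gripper open.
Joint ranges: [-3.03, 3.03], [-0.79, 2.21], [0.23, 2.52], [-1.04, 4.18], [0, 3.07], [-2.55, 2.55]. Speed limits (rad/s): [2.22, 2.22, 2.57, 3.14, 3.14, 3.14].

### API

Orientations are given as [roll, pitch, yaw] about the fixed x, y, z axes, in that order (R = Rz(yaw) Ry(pitch) Rx(roll)).
In Python, from station import telemetry, viewer, hand_in, ctrl gives the robot as it stands.
- The arm moves only by the tool step_arm, never from a script. Its argument "plan" is a list of rows, each an object of numbers: "dx", "dy", "dz": the shift along the tool's x, y, z scaled (see below); "rx", "ry", "rz": the turn, a rotation vector about the tool's x, y, z scaled (see below); "claw": the closure, from 0 (fully open) to 1 (shut). In form: [{"dx": .., "dy": .., "dz": .., "rx": .., "ry": .., "rz": .., "claw": ..}, ...]. A call has 1 to 10 rows; each row shifts and turns the commanded pose from where the row before left it, along the tool's axes as they then stand; what a row does not reach is not made up. The controller multiplies each number of a shift by 0.1 m and each number of a turn by 90 degrees. A row lasts 1/10 s, in which the tool goes at most 50 mm and 8.59 degrees, less where a joint would pass 70% of its speed; a pose out of reach is approached as far as the arm can. A call with a number of a shift or a turn outside -1 to 1 is refused whole. A call with a gripper value outside its range is refused whole. The fingers move at their own pace and stop on an object; "grip_force" is the grip in N (left out, the last holds). Time passes only in rows, so rows that do not move let the fingers close. It gives the time, the measured TCP pose, the force, the opening and the grip force at its end, in the units of the state.
- telemetry.get_obs(): the state, without advancing time (a new reading comes with each control period).
- viewer.camera(name): name is "scene" or "top" or "wrist"; returns a dict with "img" (480x640x3 uint8, red, green, blue), "z_map" (480x640 float32, m along the optical axis (not along the pixel's ray), 0 where there is no reading), "fx", "fy", "cx", "cy" (pixels), "R" (3x3) and "t" (3): a world point X has camera coordinates R X + t; the wrist camera has in their place "tool_from_camera" (4x4, takes a point from camera to tool coordinates, whose origin is the TCP and whose axes are the flange's). Camera axes: x right, y down, z forward; pixel columns grow to the right and rows downward; lengths in m; the calibration is good to about 2 mm. A picture is of the moment at which its call begins: read the wrist's pose just before it.
- hand_in(): hands the job in; it is judged then, once.
Trained networks look in a picture, given as the dict that the camera call returned (one of the last four; its "shot" number tells which), for a name from the list of things; names that differ only in an ending like _2 or _b are one class to them, and where a whole thing is asked for, a point or a joint stands for the part that bears it (a point fixed in the world has none). Each returns a list of dicts, best first, with "score" (0 to 1); they miss things now and then, are a little off and sometimes report something else, mostly with a low value. They report only what shows in the picture. A call takes as long as a camera call.
- viewer.recognise(target, picture): "rect" ([left, top, right, bottom] in pixels, round what is visible of it).
The state is a dict: "time_s": time; "qpos": joint angles; "joint_vel": joint speeds; "tau": joint torques, N m; "ee_pos": TCP position; "eef_rot": TCP orientation; "force": force on the tool from outside, world axes, zero at the start; "moment": the same for the moment, N m; "grip_width": finger opening in m; "grip_force": force on a finger pad.
Only numpy, scipy, OpenCV 4.12 (cv2) and the standard library are available. Lean on these libraries where they do the work, as an engineer would, in place of code of your own. Each camera call takes 0.05 s, during which the arm holds its last target. There are 200 camera calls.

### The job

Three identical sealed cases stand side by side on the black mat, and in one of them the steel ball has come out of its seat. Lift the cases one at a time and shake or tip each end to end until you have found the one that rattles, standing the silent ones upright back on the mat; then hold the rattling case out level over the white hand-over tray, clear above it by a hand's width, and finish while still holding it there, still, for a colleague to take. Do not push or knock over the glassware and other things around.

Things in the scene. Friction and masses are not known exactly. Their poses are not given: they have to be found in the camera images.
- case_1: leftmost (+y) of three identical sealed grey plastic cases with black seam, blank paper label on the lid and steel latch on each end: 130 mm long (its x), 48 mm wide (its y), 52 mm high; origin: centre of the underside, z up. Grip it from above across the 48 mm. They stand parallel to the mat's x axis, 110 mm apart, and weigh 0.34 to 0.52 kg full; weight tells nothing.
- case_2: middle case. In two cases the ball is held fast in foam that fills the case; in the third (any of the three, drawn each time) the foam is missing and a 34 mm, 0.16 kg steel ball rolls freely along the case, 43 mm either way from the middle. It runs to the low end within a second at a tip of 0.1 rad, shifting the load by that much, or knocks when shaken lengthwise.
- case_3: rightmost (-y) case, like the other two. From one end down to the other, the rattling case's moment about its own width axis changes by about 0.13 N m (0.16 kg x g x 86 mm) beyond that of a rigid load of the same weight tipped alike.
- mat: fixed black rubber mat, 240 mm (its x) by 320 mm (its y), 4 mm thick, on which the cases stand; it is turned by up to 0.3 rad; origin: centre of its underside. A small capped glass pot (40 mm wide, 55 mm high) stands on its far part, beyond the case ends. On the bench beyond the mat stand a white jug (140 mm high), a blue rubber bulb and a clear bottle (150 mm high), all more than 0.78 m out, and out of the way.
- tray: fixed white plastic hand-over tray, open, 170 mm square, rim 16 mm high, to the right of and farther out than the mat; origin: centre of its underside, at bench height. The case is to be held over its middle.
- pot_1: bystander: the small capped glass pot standing on the mat's far part, 40 mm wide, 55 mm high; origin: centre of underside.
- pot_2: bystander: small glass pot with a blue cap, 40 mm wide, 60 mm high, on the bench between the robot and the tray; origin: centre of underside.
- amber: bystander: amber bottle, 96 mm wide, 210 mm high, left of the mat; origin: centre of underside.

How it is judged:
By the outcome, as a careful person would: the job done as asked, in the order asked, and still so for the second after the job is handed in, while the arm keeps its last pose, push and grip.
It also fails if it takes over 72 s, if anything falls off the work surface, if the arm or the gripper's body presses on something with over 40 N, if the wrist force passes 120 N, or if a joint passes its speed limit or range.

## Working session

There is one attempt and no reset: what is moved stays moved. The work goes in short steps, Python scripts to look and compute and a tool call to move; the robot and the scene stay as the last step left them, time stands still between calls to the robot, and variables do not carry over. Pictures are saved under pics/ and viewed, at most 10 in all, crops included, and the job is handed in when it is done.

Besides the shell and the picture viewer there is one more tool, called as name(argument=value, ...) on one line, values as JSON. step_arm: Moves the arm, as the interface text tells. Shifts and turns lie within -1 to 1; 1 stands for 0.1 m of shift or 90 degrees of turn. Its arguments: {"type":"object","properties":{"plan":{"type":"array"},"grip_force":{"type":"number"}},"required":["plan"]}

```bash
mkdir -p pics; ls; cat > h.py <<'E'
import numpy as np, cv2
from station import telemetry, viewer, hand_in, ctrl
def world(p):
    z=p["z_map"]; v,u=np.mgrid[0:480,0:640]
    c=np.stack([(u-p["cx"])*z/p["fx"],(v-p["cy"])*z/p["fy"],z],-1)
    return (c-np.array(p["t"]))@np.array(p["R"])
def save(p,n): cv2.imwrite("pics/"+n,p["img"][:,:,::-1])
E
python3 - <<'E'
from h import *
print(ctrl.tcp_to_tips, telemetry.get_obs())
p=viewer.camera("top"); save(p,"top.png"); W=world(p); np.save("W.npy",W); 
for n in ["case_1","mat","tray","pot_1","amber"]:
    for d in viewer.recognise(n,p)[:4]:
        l,t,r,b=map(int,d["rect"]); w=W[(t+b)//2,(l+r)//2]
        print(n,round(d["score"],2),l,t,r,b,w.round(3))
p=viewer.camera("scene"); save(p,"scene.png")
E
```

```text
pics
0.017 {'time_s': 0.0, 'qpos': array([ 1.07742547e+00,  3.00416831e-01,  1.52154516e+00, -2.82793575e-05,
        1.32069768e+00, -6.66013587e-02]), 'joint_vel': array([0.00093778, 0.00112323, 0.00039078, 0.00153864, 0.00045821,
       0.0004693 ]), 'tau': array([-2.38864442e-05, -5.31807768e+01, -3.52742743e+01,  7.08805863e-02,
        2.43749586e-02, -1.17202417e-04]), 'ee_pos': array([0.22756375, 0.50046276, 0.22193128]), 'eef_rot': array([-3.14052618e+00, -4.36808678e-05,  2.71483014e+00]), 'force': array([ 0.77258964, -0.38591654, -0.64612359]), 'moment': array([ 0.00647458, -0.02946585,  0.0366211 ]), 'grip_force': 0.0, 'grip_width': 0.09377786544965026}
case_1 0.71 235 215 270 282 [0.482 0.238 0.057]
case_1 0.64 345 204 375 275 [0.527 0.027 0.061]
mat 0.87 226 172 389 304 [0.516 0.132 0.055]
mat 0.33 343 203 374 274 [0.529 0.031 0.056]
tray 0.98 442 201 524 291 [ 0.558 -0.234  0.004]
pot_1 0.65 277 178 296 201 [0.61  0.188 0.062]
pot_1 0.64 439 200 525 292 [ 0.558 -0.232  0.003]
pot_1 0.6 469 313 499 334 [ 0.393 -0.227  0.062]
amber 0.85 98 126 176 201 [0.596 0.458 0.153]
```

View pics/top.png

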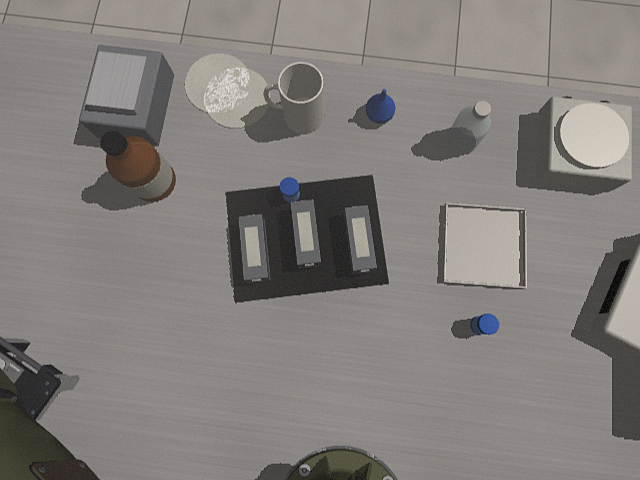

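```bash
python3 - <<'E'
from h import *
W=np.load("W.npy"); 
m=((W[...,2]>.05)&(W[...,2]<.063)&(W[...,0]>.35)&(W[...,0]<.7)&(W[...,1]<.35)&(W[...,1]>-.1)).astype(np.uint8)
n,l,s,c=cv2.connectedComponentsWithStats(m)
for i in range(1,n):
    if s[i,4]<100: continue
    P=W[l==i]; r=cv2.minAreaRect(P[:,:2].astype(np.float32)*1000)
    print(s[i],np.round(r[0],1),np.round(r[1],1),r[2],P[:,2].mean().round(4))
t=W[203:290,444:522].reshape(-1,3); k=t[(t[:,2]>.010)&(t[:,2]<.03)]
r=cv2.minAreaRect(k[:,:2].astype(np.float32)*1000); print(r)
m=(W[...,2]>.03).astype(np.uint8);n,l,s,c=cv2.connectedComponentsWithStats(m)
for i in range(1,n):
    if s[i,4]>60:
        P=W[l==i]; print(s[i],P.min(0).round(3),P.max(0).round(3))
E
```

```text
[280 178  19  19 295] [617.5 183.3] [37.3 37. ] 7.854583263397217 0.0592
[ 290  200   31   66 1504] [528.7 137.9] [130.7  47.9] 14.35103988647461 0.0567
[ 345  206   32   66 1523] [530.4  26.5] [131.5  48.3] 14.47338581085205 0.0566
[ 238  215   30   66 1554] [484.3 237.9] [130.3  48.5] 14.342521667480469 0.0567
((557.9613647460938, -228.6956787109375), (170.294677734375, 160.67892456054688), 2.8547592163085938)
[  79   45   93  154 9911] [0.313 0.06  0.03 ] [0.869 0.63  0.998]
[ 263   62   61   67 2558] [0.313 0.06  0.03 ] [0.851 0.263 0.998]
[366  89  29  33 667] [ 0.313 -0.014  0.03 ] [0.853 0.06  0.998]
[ 540   97   93   91 7386] [ 0.313 -0.505  0.03 ] [0.901 0.06  0.998]
[ 449  101   42   50 1437] [ 0.313 -0.205  0.03 ] [0.821 0.06  0.998]
[280 178  19  21 330] [0.599 0.165 0.03 ] [0.637 0.203 0.064]
[ 290  200   32   68 1586] [0.313 0.06  0.031] [0.597 0.177 0.998]
[ 344  206   33   68 1629] [ 0.313 -0.013  0.031] [0.598 0.066 0.998]
[ 238  215   32   68 1681] [0.313 0.06  0.03 ] [0.552 0.276 0.998]
[ 596  244   44  111 2900] [ 0.313 -0.537  0.03 ] [0.591 0.06  0.998]
[475 314  24  21 398] [ 0.373 -0.256  0.03 ] [ 0.412 -0.217  0.066]
[   0  337  100  143 8036] [0.164 0.06  0.204] [0.313 0.549 0.998]
[323 463  48  17 282] [ 0.072 -0.043  0.03 ] [0.313 0.06  0.998]
```

The top view shows the three cases on the mat at about (253,247), (305,233) and (359,240). The pot with the blue cap is at (290,188), the tray at (484,246) and pot_2 at (486,324). The measured sizes match those given, and the cases' yaw is about 14.35°. I'll start with case_1.

step_arm(plan=[{"rz": -0.0863,"claw": 0},{"rz": -0.0863,"claw": 0},{"rz": -0.0863,"claw": 0},{"rz": -0.0863,"claw": 0},{"rz": -0.0863,"claw": 0}], grip_force=45)

```text
$.plan[0]: bad value
```

step_arm(plan=[{"dx": -0.1,"dy": -0.18,"claw": 0},{"dx": -0.19,"dy": -0.32,"dz": 0.1,"claw": 0},{"dx": -0.2,"dy": -0.35,"dz": 0.12,"claw": 0},{"dx": -0.2,"dy": -0.35,"dz": 0.12,"claw": 0},{"dx": -0.2,"dy": -0.35,"dz": 0.12,"claw": 0},{"dx": -0.2,"dy": -0.35,"dz": 0.12,"claw": 0},{"dx": -0.2,"dy": -0.35,"dz": 0.12,"claw": 0},{"dx": -0.2,"dy": -0.35,"dz": 0.12,"claw": 0},{"dx": -0.2,"dy": -0.35,"dz": 0.12,"claw": 0},{"dx": -0.144,"dy": -0.23,"dz": 0.06,"claw": 0}])

```text
$.plan[0]: bad value
```

step_arm(plan=[{"claw": 0},{"claw": 0}])

```text
$.plan[0]: bad value
```

step_arm(plan=[{"dx": 0,"dy": 0,"dz": 0,"rx": 0,"ry": 0,"rz": -0.0863,"claw": 0},{"dx": 0,"dy": 0,"dz": 0,"rx": 0,"ry": 0,"rz": -0.0863,"claw": 0},{"dx": 0,"dy": 0,"dz": 0,"rx": 0,"ry": 0,"rz": -0.0863,"claw": 0},{"dx": 0,"dy": 0,"dz": 0,"rx": 0,"ry": 0,"rz": -0.0863,"claw": 0},{"dx": 0,"dy": 0,"dz": 0,"rx": 0,"ry": 0,"rz": -0.0863,"claw": 0}], grip_force=45)

```text
time_s: 0.85
ee_pos: [0.2277, 0.5006, 0.2224]
eef_rot: [-3.142, -0.0, -2.885]
force: [0.5, -0.2, 0.2]
grip_width: 0.094
grip_force: 0.0
```

step_arm(plan=[{"dx": -0.1,"dy": -0.18,"dz": 0,"rx": 0,"ry": 0,"rz": 0,"claw": 0},{"dx": -0.19,"dy": -0.32,"dz": 0.1,"rx": 0,"ry": 0,"rz": 0,"claw": 0},{"dx": -0.2,"dy": -0.35,"dz": 0.12,"rx": 0,"ry": 0,"rz": 0,"claw": 0},{"dx": -0.2,"dy": -0.35,"dz": 0.12,"rx": 0,"ry": 0,"rz": 0,"claw": 0},{"dx": -0.2,"dy": -0.35,"dz": 0.12,"rx": 0,"ry": 0,"rz": 0,"claw": 0},{"dx": -0.2,"dy": -0.35,"dz": 0.12,"rx": 0,"ry": 0,"rz": 0,"claw": 0},{"dx": -0.2,"dy": -0.35,"dz": 0.12,"rx": 0,"ry": 0,"rz": 0,"claw": 0},{"dx": -0.2,"dy": -0.35,"dz": 0.12,"rx": 0,"ry": 0,"rz": 0,"claw": 0},{"dx": -0.2,"dy": -0.35,"dz": 0.12,"rx": 0,"ry": 0,"rz": 0,"claw": 0},{"dx": -0.144,"dy": -0.23,"dz": 0.06,"rx": 0,"ry": 0,"rz": 0,"claw": 0}])

```text
time_s: 1.85
ee_pos: [0.4854, 0.2361, 0.1214]
eef_rot: [-3.141, -0.001, -2.892]
force: [0.4, 0.1, -0.2]
grip_width: 0.0937
grip_force: 0.0
```

step_arm(plan=[{"dx": 0,"dy": 0,"dz": 0,"rx": 0,"ry": 0,"rz": 0,"claw": 0},{"dx": 0,"dy": 0,"dz": 0,"rx": 0,"ry": 0,"rz": 0,"claw": 0}])

```text
time_s: 2.05
ee_pos: [0.4843, 0.238, 0.1223]
eef_rot: [3.142, -0.0, -2.892]
force: [-1.0, 0.5, 0.9]
grip_width: 0.0938
grip_force: 0.0
```

step_arm(plan=[{"dx": 0,"dy": 0,"dz": 0.3,"rx": 0,"ry": 0,"rz": 0,"claw": 0},{"dx": 0,"dy": 0,"dz": 0.35,"rx": 0,"ry": 0,"rz": 0,"claw": 0},{"dx": 0,"dy": 0,"dz": 0.2,"rx": 0,"ry": 0,"rz": 0,"claw": 0},{"dx": 0,"dy": 0,"dz": 0.07,"rx": 0,"ry": 0,"rz": 0,"claw": 0},{"dx": 0,"dy": 0,"dz": 0,"rx": 0,"ry": 0,"rz": 0,"claw": 0},{"dx": 0,"dy": 0,"dz": 0,"rx": 0,"ry": 0,"rz": 0,"claw": 1},{"dx": 0,"dy": 0,"dz": 0,"rx": 0,"ry": 0,"rz": 0,"claw": 1},{"dx": 0,"dy": 0,"dz": 0,"rx": 0,"ry": 0,"rz": 0,"claw": 1},{"dx": 0,"dy": 0,"dz": 0,"rx": 0,"ry": 0,"rz": 0,"claw": 1},{"dx": 0,"dy": 0,"dz": 0,"rx": 0,"ry": 0,"rz": 0,"claw": 1}])

```text
time_s: 3.05
ee_pos: [0.4844, 0.2382, 0.0307]
eef_rot: [3.142, 0.0, -2.891]
force: [0.0, 0.3, -0.3]
grip_width: 0.0574
grip_force: 0.0
```

step_arm(plan=[{"dx": 0,"dy": 0,"dz": 0,"rx": 0,"ry": 0,"rz": 0,"claw": 1},{"dx": 0,"dy": 0,"dz": 0,"rx": 0,"ry": 0,"rz": 0,"claw": 1}])

```text
time_s: 3.25
ee_pos: [0.4843, 0.2382, 0.0305]
eef_rot: [3.142, 0.0, -2.891]
force: [-0.7, 0.9, 1.3]
grip_width: 0.0479
grip_force: 45.0
```

step_arm(plan=[{"dx": 0,"dy": 0,"dz": -0.1,"rx": 0,"ry": 0,"rz": 0,"claw": 1},{"dx": 0,"dy": 0,"dz": -0.25,"rx": 0,"ry": 0,"rz": 0,"claw": 1},{"dx": 0,"dy": 0,"dz": -0.3,"rx": 0,"ry": 0,"rz": 0,"claw": 1},{"dx": 0,"dy": 0,"dz": -0.25,"rx": 0,"ry": 0,"rz": 0,"claw": 1},{"dx": 0,"dy": 0,"dz": -0.1,"rx": 0,"ry": 0,"rz": 0,"claw": 1},{"dx": 0,"dy": 0,"dz": 0,"rx": 0,"ry": 0.04,"rz": 0,"claw": 1},{"dx": 0,"dy": 0,"dz": 0,"rx": 0,"ry": 0.05,"rz": 0,"claw": 1},{"dx": 0,"dy": 0,"dz": 0,"rx": 0,"ry": 0.05,"rz": 0,"claw": 1},{"dx": 0,"dy": 0,"dz": 0,"rx": 0,"ry": 0.04,"rz": 0,"claw": 1},{"dx": 0,"dy": 0,"dz": 0,"rx": 0,"ry": 0,"rz": 0,"claw": 1}])

```text
time_s: 4.25
ee_pos: [0.4845, 0.238, 0.1291]
eef_rot: [-3.141, -0.286, -2.891]
force: [0.7, -0.0, -4.0]
grip_width: 0.0482
grip_force: 45.0
```

step_arm(plan=[{"dx": 0,"dy": 0,"dz": 0,"rx": 0,"ry": 0,"rz": 0,"claw": 1},{"dx": 0,"dy": 0,"dz": 0,"rx": 0,"ry": 0,"rz": 0,"claw": 1},{"dx": 0,"dy": 0,"dz": 0,"rx": 0,"ry": 0,"rz": 0,"claw": 1},{"dx": 0,"dy": 0,"dz": 0,"rx": 0,"ry": 0,"rz": 0,"claw": 1},{"dx": 0,"dy": 0,"dz": 0,"rx": 0,"ry": 0,"rz": 0,"claw": 1},{"dx": 0,"dy": 0,"dz": 0,"rx": 0,"ry": 0,"rz": 0,"claw": 1},{"dx": 0,"dy": 0,"dz": 0,"rx": 0,"ry": 0,"rz": 0,"claw": 1}])

```text
time_s: 4.95
ee_pos: [0.4843, 0.2382, 0.1305]
eef_rot: [3.142, -0.283, -2.891]
force: [-0.1, 0.4, -3.4]
grip_width: 0.0478
grip_force: 45.0
```

```bash
cat >> h.py <<'E'
def moment(n=10):
    w=np.array([-.248,.969,0]); M=[];F=[]
    for _ in range(n):
        o=telemetry.get_obs(); M.append(o["moment"]); F.append(o["force"]); p=viewer.camera("scene")
    M=np.array(M); print("about width",(M@w).mean().round(4),"sd",(M@w).std().round(4),"M",M.mean(0).round(4),"F",np.mean(F,0).round(2),o["eef_rot"].round(3),o["ee_pos"].round(4),o["grip_width"],o["time_s"]); return p
E
python3 -c "
from h import *
save(moment(),'s1.png')"
```

```text
about width -0.2527 sd 0.0376 M [ 0.1027 -0.2345  0.0051] F [-0.21  0.33 -3.84] [-3.142 -0.283 -2.891] [0.4843 0.2382 0.1304] 0.04766071384069177 5.4
```

step_arm(plan=[{"dx": 0,"dy": 0,"dz": 0,"rx": 0,"ry": -0.04,"rz": 0,"claw": 1},{"dx": 0,"dy": 0,"dz": 0,"rx": 0,"ry": -0.06,"rz": 0,"claw": 1},{"dx": 0,"dy": 0,"dz": 0,"rx": 0,"ry": -0.08,"rz": 0,"claw": 1},{"dx": 0,"dy": 0,"dz": 0,"rx": 0,"ry": -0.08,"rz": 0,"claw": 1},{"dx": 0,"dy": 0,"dz": 0,"rx": 0,"ry": -0.06,"rz": 0,"claw": 1},{"dx": 0,"dy": 0,"dz": 0,"rx": 0,"ry": -0.04,"rz": 0,"claw": 1},{"dx": 0,"dy": 0,"dz": 0,"rx": 0,"ry": 0,"rz": 0,"claw": 1},{"dx": 0,"dy": 0,"dz": 0,"rx": 0,"ry": 0,"rz": 0,"claw": 1},{"dx": 0,"dy": 0,"dz": 0,"rx": 0,"ry": 0,"rz": 0,"claw": 1},{"dx": 0,"dy": 0,"dz": 0,"rx": 0,"ry": 0,"rz": 0,"claw": 1}])

```text
time_s: 6.45
ee_pos: [0.4847, 0.2382, 0.1304]
eef_rot: [3.142, 0.282, -2.891]
force: [0.3, 0.1, -3.5]
grip_width: 0.0477
grip_force: 45.0
```

step_arm(plan=[{"dx": 0,"dy": 0,"dz": 0,"rx": 0,"ry": 0,"rz": 0,"claw": 1},{"dx": 0,"dy": 0,"dz": 0,"rx": 0,"ry": 0,"rz": 0,"claw": 1},{"dx": 0,"dy": 0,"dz": 0,"rx": 0,"ry": 0,"rz": 0,"claw": 1},{"dx": 0,"dy": 0,"dz": 0,"rx": 0,"ry": 0,"rz": 0,"claw": 1}])

```text
time_s: 6.85
ee_pos: [0.4843, 0.2382, 0.1304]
eef_rot: [-3.142, 0.283, -2.891]
force: [0.3, -0.3, -4.0]
grip_width: 0.0476
grip_force: 45.0
```

```bash
python3 -c "
from h import *
save(moment(),'s2.png')"
```

```text
about width 0.261 sd 0.0278 M [-0.0072  0.2676  0.0003] F [-0.04 -0.26 -3.83] [-3.142  0.283 -2.891] [0.4843 0.2382 0.1304] 0.0480292909954816 7.3
```

step_arm(plan=[{"dx": 0,"dy": 0,"dz": 0,"rx": 0,"ry": 0.03,"rz": 0,"claw": 1},{"dx": 0,"dy": 0,"dz": 0,"rx": 0,"ry": 0.057,"rz": 0,"claw": 1},{"dx": 0,"dy": 0,"dz": 0,"rx": 0,"ry": 0.03,"rz": 0,"claw": 1},{"dx": 0,"dy": 0,"dz": 0,"rx": 0,"ry": 0,"rz": 0,"claw": 1},{"dx": 0,"dy": 0,"dz": 0,"rx": 0,"ry": 0,"rz": 0,"claw": 1},{"dx": 0,"dy": 0,"dz": 0,"rx": 0,"ry": 0,"rz": 0,"claw": 1}])

```text
time_s: 7.95
ee_pos: [0.484, 0.2381, 0.1303]
eef_rot: [-3.142, 0.1, -2.89]
force: [-0.5, 0.7, -4.0]
grip_width: 0.048
grip_force: 45.0
```

```bash
python3 -c "
from h import *
moment(14)"
```

```text
about width 0.0442 sd 0.0344 M [0.039  0.0556 0.0014] F [-0.1 -0.1 -3.8] [ 3.142  0.099 -2.891] [0.4843 0.2382 0.1304] 0.047478394838045467 8.6
```

step_arm(plan=[{"dx": 0,"dy": 0,"dz": 0,"rx": 0,"ry": 0.03,"rz": 0,"claw": 1},{"dx": 0,"dy": 0,"dz": 0,"rx": 0,"ry": 0.067,"rz": 0,"claw": 1},{"dx": 0,"dy": 0,"dz": 0,"rx": 0,"ry": 0.03,"rz": 0,"claw": 1},{"dx": 0,"dy": 0,"dz": 0,"rx": 0,"ry": 0,"rz": 0,"claw": 1},{"dx": 0,"dy": 0,"dz": 0,"rx": 0,"ry": 0,"rz": 0,"claw": 1},{"dx": 0,"dy": 0,"dz": 0,"rx": 0,"ry": 0,"rz": 0,"claw": 1},{"dx": 0,"dy": 0,"dz": 0,"rx": 0,"ry": 0,"rz": 0,"claw": 1},{"dx": 0,"dy": 0,"dz": 0,"rx": 0,"ry": 0,"rz": 0,"claw": 1},{"dx": 0,"dy": 0,"dz": 0,"rx": 0,"ry": 0,"rz": 0,"claw": 1},{"dx": 0,"dy": 0,"dz": 0,"rx": 0,"ry": 0,"rz": 0,"claw": 1}])

```text
time_s: 9.65
ee_pos: [0.4843, 0.2382, 0.1305]
eef_rot: [-3.142, -0.1, -2.891]
force: [-0.0, -0.5, -3.0]
grip_width: 0.0478
grip_force: 45.0
```

```bash
python3 -c "
from h import *
moment(14)"
```

```text
about width -0.0389 sd 0.0322 M [ 0.0582 -0.0252  0.0006] F [-0.   -0.11 -3.81] [ 3.142 -0.101 -2.891] [0.4843 0.2382 0.1304] 0.047880722560096706 10.3
```

View pics/s2.png

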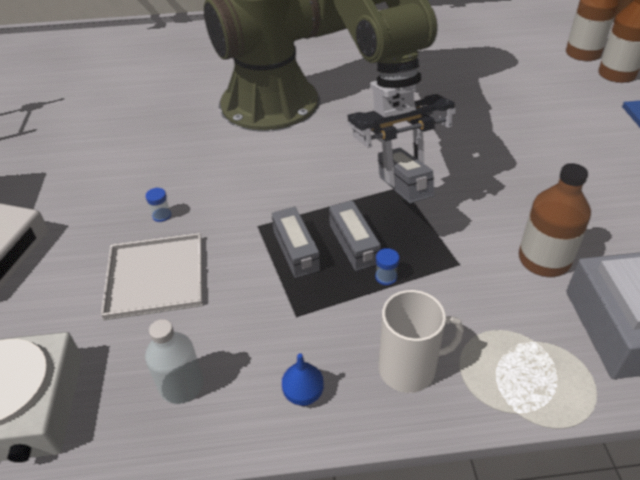

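S2 shows case_1 held tipped above the mat at (405,175), with the other two and pot_1 untouched. The moment isn't linear with tilt: it changes by 0.083 at ±0.1 rad, where a rigid load would give 0.18, and the ball model predicts 0.10. That points to the ball rolling in case_1. I'll confirm with a hysteresis check at ±0.02 rad.

step_arm(plan=[{"dx": 0,"dy": 0,"dz": 0,"rx": 0,"ry": -0.025,"rz": 0,"claw": 1},{"dx": 0,"dy": 0,"dz": 0,"rx": 0,"ry": -0.026,"rz": 0,"claw": 1},{"dx": 0,"dy": 0,"dz": 0,"rx": 0,"ry": 0,"rz": 0,"claw": 1},{"dx": 0,"dy": 0,"dz": 0,"rx": 0,"ry": 0,"rz": 0,"claw": 1},{"dx": 0,"dy": 0,"dz": 0,"rx": 0,"ry": 0,"rz": 0,"claw": 1}])

```text
time_s: 10.85
ee_pos: [0.4844, 0.2382, 0.1305]
eef_rot: [-3.142, -0.021, -2.891]
force: [-0.8, -0.2, -3.4]
grip_width: 0.0476
grip_force: 45.0
```

```bash
python3 -c "
from h import *
moment(14)"
```

```text
about width 0.0339 sd 0.0354 M [0.0317 0.0431 0.0006] F [-0.11 -0.13 -3.54] [-3.142 -0.02  -2.891] [0.4843 0.2382 0.1304] 0.04806480301265804 11.5
```

step_arm(plan=[{"dx": 0,"dy": 0,"dz": 0,"rx": 0,"ry": -0.04,"rz": 0,"claw": 1},{"dx": 0,"dy": 0,"dz": 0,"rx": 0,"ry": -0.04,"rz": 0,"claw": 1},{"dx": 0,"dy": 0,"dz": 0,"rx": 0,"ry": -0.03,"rz": 0,"claw": 1},{"dx": 0,"dy": 0,"dz": 0,"rx": 0,"ry": 0,"rz": 0,"claw": 1},{"dx": 0,"dy": 0,"dz": 0,"rx": 0,"ry": 0,"rz": 0,"claw": 1},{"dx": 0,"dy": 0,"dz": 0,"rx": 0,"ry": 0,"rz": 0,"claw": 1},{"dx": 0,"dy": 0,"dz": 0,"rx": 0,"ry": 0,"rz": 0,"claw": 1},{"dx": 0,"dy": 0,"dz": 0,"rx": 0,"ry": 0,"rz": 0,"claw": 1},{"dx": 0,"dy": 0,"dz": 0,"rx": 0,"ry": 0,"rz": 0,"claw": 1},{"dx": 0,"dy": 0,"dz": 0,"rx": 0,"ry": 0,"rz": 0,"claw": 1}])

```text
time_s: 12.55
ee_pos: [0.4844, 0.2382, 0.1304]
eef_rot: [-3.142, 0.152, -2.891]
force: [0.6, -0.4, -4.7]
grip_width: 0.0478
grip_force: 45.0
```

step_arm(plan=[{"dx": 0,"dy": 0,"dz": 0,"rx": 0,"ry": 0,"rz": 0,"claw": 1},{"dx": 0,"dy": 0,"dz": 0,"rx": 0,"ry": 0,"rz": 0,"claw": 1},{"dx": 0,"dy": 0,"dz": 0,"rx": 0,"ry": 0.04,"rz": 0,"claw": 1},{"dx": 0,"dy": 0,"dz": 0,"rx": 0,"ry": 0.044,"rz": 0,"claw": 1},{"dx": 0,"dy": 0,"dz": 0,"rx": 0,"ry": 0,"rz": 0,"claw": 1},{"dx": 0,"dy": 0,"dz": 0,"rx": 0,"ry": 0,"rz": 0,"claw": 1},{"dx": 0,"dy": 0,"dz": 0,"rx": 0,"ry": 0,"rz": 0,"claw": 1}])

```text
time_s: 13.25
ee_pos: [0.4841, 0.2381, 0.1303]
eef_rot: [-3.142, 0.022, -2.891]
force: [0.1, 0.6, -3.7]
grip_width: 0.048
grip_force: 45.0
```

```bash
python3 -c "
from h import *
moment(14)"
```

```text
about width -0.0527 sd 0.037 M [ 0.0703 -0.0363 -0.0118] F [-0.05  0.07 -3.81] [-3.142  0.02  -2.891] [0.4843 0.2382 0.1304] 0.04743739027839478 13.9
```

The moment change reverses sign: −0.087 measured, against −0.084 predicted for the ball and +0.037 for a rigid load. So case_1 is the one that rattles. Next I'll refine the tray centre before moving.

```bash
python3 - <<'E'
from h import *
W=np.load("W.npy"); s=(slice(190,300),slice(430,535)); w=W[s]
im=cv2.imread("pics/top.png")[s]; g=im.min(2); 
for lo,hi,th in [(.007,.03,0),(-.01,.03,185),(-.01,.03,170)]:
    m=((w[...,2]>lo)&(w[...,2]<hi)&(g>=th)).astype(np.uint8); n,l,st,c=cv2.connectedComponentsWithStats(m); i=1+st[1:,4].argmax()
    print(st[i],cv2.minAreaRect(w[l==i][:,:2].astype(np.float32)*1000))
E
```

```text
[ 13  13  84  86 920] ((558.3366088867188, -234.44921875), (170.3598175048828, 171.98052978515625), 2.951681137084961)
[15 63  1 23 23] ((506.9014892578125, -154.63555908203125), (47.02443313598633, 1.820203423500061), 4.338255405426025)
[ 57  21  33  76 733] ((559.0694580078125, -277.2706298828125), (161.89376831054688, 66.9531021118164), 5.048723220825195)
```

step_arm(plan=[{"dx": 0,"dy": 0,"dz": -0.05,"rx": 0,"ry": 0.0127,"rz": 0,"claw": 1},{"dx": 0.005,"dy": -0.05,"dz": -0.05,"rx": 0,"ry": 0,"rz": 0,"claw": 1},{"dx": 0.014,"dy": -0.15,"dz": -0.05,"rx": 0,"ry": 0,"rz": 0,"claw": 1},{"dx": 0.024,"dy": -0.25,"dz": 0,"rx": 0,"ry": 0,"rz": 0,"claw": 1},{"dx": 0.034,"dy": -0.35,"dz": 0,"rx": 0,"ry": 0,"rz": 0,"claw": 1},{"dx": 0.0384,"dy": -0.4,"dz": 0,"rx": 0,"ry": 0,"rz": 0,"claw": 1},{"dx": 0.0384,"dy": -0.4,"dz": 0,"rx": 0,"ry": 0,"rz": 0,"claw": 1},{"dx": 0.0384,"dy": -0.4,"dz": 0,"rx": 0,"ry": 0,"rz": 0,"claw": 1},{"dx": 0.0384,"dy": -0.4,"dz": 0,"rx": 0,"ry": 0,"rz": 0,"claw": 1},{"dx": 0.0384,"dy": -0.4,"dz": 0,"rx": 0,"ry": 0,"rz": 0,"claw": 1}])

```text
time_s: 14.95
ee_pos: [0.5274, -0.0425, 0.1459]
eef_rot: [-3.141, 0.001, -2.891]
force: [0.3, -0.2, -3.9]
grip_width: 0.0477
grip_force: 45.0
```

step_arm(plan=[{"dx": 0.038,"dy": -0.4,"dz": 0,"rx": 0,"ry": 0,"rz": 0,"claw": 1},{"dx": 0.038,"dy": -0.4,"dz": 0,"rx": 0,"ry": 0,"rz": 0,"claw": 1},{"dx": 0.034,"dy": -0.35,"dz": 0,"rx": 0,"ry": 0,"rz": 0,"claw": 1},{"dx": 0.029,"dy": -0.3,"dz": 0,"rx": 0,"ry": 0,"rz": 0,"claw": 1},{"dx": 0.024,"dy": -0.25,"dz": 0,"rx": 0,"ry": 0,"rz": 0,"claw": 1},{"dx": 0.014,"dy": -0.15,"dz": 0,"rx": 0,"ry": 0,"rz": 0,"claw": 1},{"dx": 0.007,"dy": -0.077,"dz": 0,"rx": 0,"ry": 0,"rz": 0,"claw": 1},{"dx": 0.003,"dy": -0.03,"dz": 0,"rx": 0,"ry": 0,"rz": 0,"claw": 1},{"dx": 0,"dy": 0,"dz": 0,"rx": 0,"ry": 0,"rz": 0,"claw": 1},{"dx": 0,"dy": 0,"dz": 0,"rx": 0,"ry": 0,"rz": 0,"claw": 1}])

```text
time_s: 15.95
ee_pos: [0.5582, -0.2332, 0.1455]
eef_rot: [3.141, 0.0, -2.89]
force: [-0.2, 0.5, -4.4]
grip_width: 0.0478
grip_force: 45.0
```

step_arm(plan=[{"dx": 0,"dy": 0,"dz": 0,"rx": 0,"ry": 0,"rz": 0,"claw": 1},{"dx": 0,"dy": 0,"dz": 0,"rx": 0,"ry": 0,"rz": 0,"claw": 1},{"dx": 0,"dy": 0,"dz": 0,"rx": 0,"ry": 0,"rz": 0,"claw": 1},{"dx": 0,"dy": 0,"dz": 0,"rx": 0,"ry": 0,"rz": 0,"claw": 1},{"dx": 0,"dy": 0,"dz": 0,"rx": 0,"ry": 0,"rz": 0,"claw": 1}])

```text
time_s: 16.45
ee_pos: [0.5582, -0.2339, 0.1454]
eef_rot: [3.142, 0.0, -2.891]
force: [-0.4, -0.2, -3.8]
grip_width: 0.0475
grip_force: 45.0
```

```bash
python3 - <<'E'
from h import *
o=telemetry.get_obs(); print(o["ee_pos"],o["eef_rot"],o["joint_vel"].round(4),o["grip_width"],o["grip_force"])
p=viewer.camera("scene"); save(p,"end.png"); W=world(p)
for d in viewer.recognise("case_1",p)[:4]: print(d)
# case underside/end-face points near the held case: lowest edge vs. position along the case
a=np.array([.969,.248]); d=(W[...,:2]-o["ee_pos"][:2]); s=d@a; t=d@np.array([-.248,.969])
k=(abs(s)<.08)&(abs(t)<.03)&(W[...,2]>.08)&(W[...,2]<.2)
for lo in np.arange(-.08,.08,.01):
    q=k&(s>=lo)&(s<lo+.01)
    if q.sum()>5: print(lo.round(2),q.sum(),W[q][:,2].min().round(4),np.percentile(W[q][:,2],90).round(4))
E
```

```text
[ 0.55819262 -0.23391085  0.1454166 ] [ 3.14156115e+00  4.55684928e-04 -2.89053786e+00] [-0.0005  0.001  -0.0022 -0.0004  0.0015  0.0008] 0.047539753445660894 44.99989092350006
{'rect': [270.7, 205.9, 316.2, 278.4], 'score': 0.76}
{'rect': [331.0, 201.7, 378.5, 269.5], 'score': 0.67}
{'rect': [113.9, 187.9, 157.8, 260.8], 'score': 0.55}
-0.06 77 0.1685 0.1725
-0.05 97 0.1685 0.1729
-0.04 105 0.1688 0.1733
-0.03 114 0.1687 0.1736
-0.02 109 0.1693 0.1736
-0.01 125 0.1685 0.1747
-0.0 242 0.1284 0.1905
0.01 243 0.1246 0.1872
0.02 133 0.1338 0.173
0.03 133 0.1233 0.1734
0.04 143 0.1235 0.1732
0.05 139 0.1237 0.1726
0.06 783 0.1165 0.1708
0.07 52 0.141 0.1625
```

View pics/end.png

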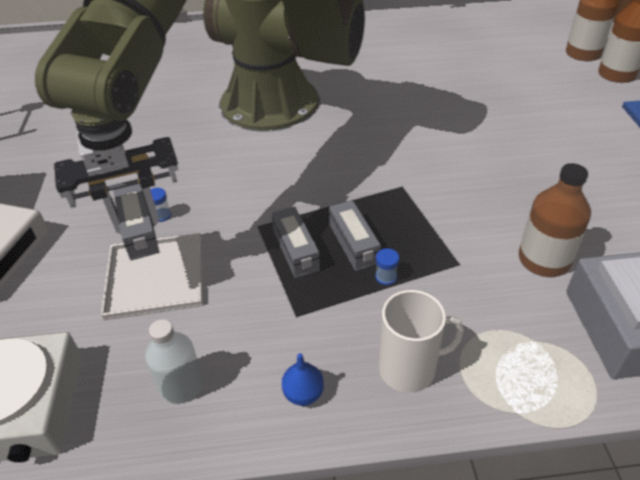

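The picture shows the case held level over the tray at (135,220). The top face reads about 0.173 m at both ends, the underside is about 0.1 m above the rim, and nothing else has moved. I'm handing in.

```bash
python3 -c "
from h import *
print(hand_in())"
```

```text
the job is handed in; nothing more can be done
None
```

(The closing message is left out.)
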